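Zero the torsion balance under the weighing bottle

ROBOT

A 7-joint arm with a two-finger parallel gripper is mounted at the origin on a cart in front of the work surface, level with it; the furniture and walls round the work are solid. World frame = base frame: x ahead of the robot, y to its left, z up, the work surface at z = 0. Lengths are in m, angles in rad, forces in N, time in s.
With the tool pointing down it reaches from about 0.425 to 1.025 m from the base axis. Payload 9.4 kg.
Tool frame: the origin (TCP) lies at the very end of the fingers, on their centre line; the grasp point (between the pads) lies 19 mm behind it; x points along the fingers, y is the direction in which the jaws open and shut, and the axes are right-handed (so a half turn about x gives the same grasp; the last joint's range is limited). The gripper opens to 93 mm and grips with 3 to 60 N. Pads are 15 mm wide; open, the fingers measure 128 mm over their backs; the gripper's body (75 mm by 188 mm) begins 65 mm behind the grasp point.
Start: joints at [-1.256, 0.599, -0.003, 1.599, 0.002, 0.943, -0.08], TCP at [0.277, 0.67, 0.219] pointing down, gripper open.
Joint ranges: [-2.57, 2.57], [-0.35, 1.97], [-1.29, 1.29], [0.11, 2.56], [-1.05, 4.19], [0.11, 1.86], [-2.63, 2.63]. Speed limits (rad/s): [2.22, 2.22, 3.01, 3.01, 3.14, 3.14, 3.14].

INTERFACE

Orientations are given as a unit quaternion [w, x, y, z].
In Python, from workcell import telemetry, vision, order gives the robot as it stands. The module is installed in compiled form; this text tells all that it offers.
- The arm moves only by the tool apply_moves, never from a script. Its argument "targets" is a list of rows, each a list of 5 numbers: the shift along the world's x, y, z in mm, then the turn about the world's z in rad, then the finger opening in mm, from 0 to 93. A call has 1 to 5 rows; each row is the pose to reach, as a shift and turn from the pose measured when the call began; what a row does not reach only later rows make up. A row lasts 1/8 s, in which the tool goes at most 62.5 mm and 10.7 degrees, less where a joint would pass 70% of its speed; a pose out of reach is approached as far as the arm can. A call with a gripper value outside its range is refused whole. The fingers move at their own pace and stop on an object; "grip_force" is the grip in N (left out, the last holds). Time passes only in rows, so rows that repeat a pose let the fingers close. It gives the time, the measured TCP pose, the force and the opening at its end, in the units of the state.
- telemetry.get_state(): the state, without advancing time (a new reading comes with each control period).
- vision.grab_frame(name): name is "scene" or "top"; returns (picture, depth): 400x640x3 uint8, blue, green, red; 400x640 float32, m along the optical axis (not along the pixel's ray), 0 where there is no reading.
- vision.camera_params(name): a dict with "fx", "fy", "cx", "cy" (pixels), "k1" (the pictures are not rectified: a ray, as slopes to the right and down, at radius r is drawn at 1 + k1 r^2 times it, then the intrinsics apply), "rvec" (rotation vector, rad) and "tvec" (3), from world to camera coordinates, as OpenCV has them. Camera axes: x right, y down, z forward; pixel columns grow to the right and rows downward; lengths in m; the calibration is good to about 2 mm. A picture is of the moment at which its call begins. camera_params takes no time and is no camera call.
- order.job_done(): hands the job in, once; it reports no verdict.
The state is a dict: "clock": time; "q": joint angles; "qvel": joint speeds; "tau": joint torques, N m; "position": TCP position; "orientation": TCP orientation; "ft_force": force on the tool from outside, world axes, zero at the start; "ft_torque": the same for the moment, N m; "finger_gap": finger opening in m.
Only numpy, scipy, OpenCV 4.12 (cv2) and the standard library are available. Lean on these libraries where they do the work, as an engineer would, in place of code of your own. Each camera call takes 0.05 s, during which the arm holds its last target.

TASK

Two identical torsion balances stand on the bench. On the one whose pan carries the stoppered glass weighing bottle, turn the black knob until its red pointer stands at the red zero mark of the dial, then let go of it. Leave the bottle where it stands on its pan, and leave the knob of the other balance (with the flat glass dish) as it is set.

Things in the scene. Friction and masses are not known exactly. Their poses are not given: they have to be found in the camera images.
- balance_knob (a joint): Turn of the knob on the balance with the weighing bottle, rad: 0 with its pointer at the red zero mark, growing counter-clockwise seen from above; starts 0.6 to 1.3, stays where left, friction about 0.04 N m, stops at -2 and 2. Dial: a black tick each 10 degrees, the wide red zero mark on the balance's long side that faces the robot (balances stand turned by up to 26 degrees).
- balance_knob_grip (a point): Grip point of that knob, on its vertical axis, 90 mm above the worktop, in its black grip bar: 42 mm long, 14 thick, from 14 above this point to 20 below, where it stands on a turning disc 42 across; the fixed dial, 79 across, lies 28 below this point. Axes turn with the knob: x along the bar, pointer at its -x end; y across the 14 mm; z up.
- bottle_centre (a point): Centre of the loose glass weighing bottle, 35 mm in diameter, 65 high, upright on the steel pan (76 wide, top 56 mm above the worktop) of the balance to be zeroed. Pan centre is 102 mm from the knob's axis, to the left as seen from the robot. Each balance is a fixed white box 84 x 186 x 40 mm, pan at its left end, knob and dial at its right.
- spare_pointer (a point): Tip of the red pointer of the knob on the other, identical balance, 32 mm from that knob's axis. That balance carries a flat glass dish and is to be left as it is.
Things that resemble listed ones, but are neither listed nor needed, are in the scene too. Of the things that look like the part that bears bottle_centre, the larger one is meant.

How it is judged:
At the end, for the whole second after the job is handed in: The pointer of the balance with the weighing bottle is at rest within 10 degrees (one division) of its zero mark; the bottle stands upright within 15 mm of where it stood; the other balance's pointer tip is within 6 mm of where it was (value of joint balance_knob between -0.175 and 0.175 rad and velocity of joint balance_knob between -0.05 and 0.05 rad/s and distance of bottle_centre from where it was at the start of the episode below 0.015 m and angle between bottle_centre's own z axis and vertical below 0.2 rad and distance of spare_pointer from where it was at the start of the episode below 0.006 m); the robot touches nothing.
It fails at once if the weighing bottle is pushed more than 20 mm or tipped (distance of bottle_centre from where it was at the start of the episode above 0.02 m or angle between bottle_centre's own z axis and vertical above 0.35 rad).
It fails at once if the other balance's knob is turned (its pointer tip moves more than 10 mm) (distance of spare_pointer from where it was at the start of the episode above 0.01 m).
It also fails if it takes over 29 s, if anything falls off the work surface, if the arm or the gripper's body presses on something with over 40 N, if the wrist force passes 120 N, or if a joint passes its speed limit or range.

## Working session

There is one attempt and no reset: what is moved stays moved. The work goes in short steps, Python scripts to look and compute and a tool call to move; the robot and the scene stay as the last step left them, time stands still between calls to the robot, and variables do not carry over. Pictures are saved under pics/ and viewed, and the job is handed in when it is done.

Besides the shell and the picture viewer there is one more tool, called as a command line: name --pt "numbers of a row" for each row, then --argument value for the rest. apply_moves: Moves the arm, as the interface text tells. Its arguments: {"type":"object","properties":{"targets":{"type":"array"},"grip_force":{"type":"number"}},"required":["targets"]}

```bash
mkdir -p pics; cat > h.py <<'E'
import numpy as np, cv2
from workcell import telemetry, vision, order
def cam(n):
    p=vision.camera_params(n); R=cv2.Rodrigues(np.array(p['rvec'],float))[0]; t=np.array(p['tvec'],float).ravel(); return p,R,t
def ray(n,u,v):
    p,R,t=cam(n); x=(u-p['cx'])/p['fx']; y=(v-p['cy'])/p['fy']
    a,b=x,y
    for _ in range(30):
        s=1+p['k1']*(a*a+b*b); a,b=x/s,y/s
    return -R.T@t, R.T@np.array([a,b,1.])
def onplane(n,u,v,z):
    o,d=ray(n,u,v); return o+d*(z-o[2])/d[2]
def proj(n,P):
    p,R,t=cam(n); c=R@np.array(P,float)+t; a,b=c[:2]/c[2]; s=1+p['k1']*(a*a+b*b)
    return p['fx']*a*s+p['cx'],p['fy']*b*s+p['cy']
E
python3 - <<'E'
from h import *
for n in('scene','top'):
    im,d=vision.grab_frame(n); cv2.imwrite(f'pics/{n}0.png',im); np.save(f'{n}0.npy',d); o,_=ray(n,320,200);print(n,o,vision.camera_params(n))
s=telemetry.get_state();print(s['clock'],s['position'],s['orientation'],s['finger_gap'])
E
```

```text
scene [-0.23834539  0.77394253  0.52557565] {'fx': 421.38753179400607, 'fy': 421.38753179400607, 'cx': 324.6859333840663, 'cy': 203.06783175036364, 'k1': -0.10708305731988062, 'rvec': array([ 1.14815376, -2.00057478,  1.25623356]), 'tvec': array([0.53372206, 0.21277051, 0.77581879])}
top [0.28574484 0.31487951 0.97560324] {'fx': 487.20894132634754, 'fy': 487.20894132634754, 'cx': 321.3738363258894, 'cy': 200.6002258990052, 'k1': 0.04646843562203942, 'rvec': array([ 2.1393587 , -2.07613176,  0.21461794]), 'tvec': array([0.30946165, 0.49149219, 0.89177902])}
0.1 [0.27670099 0.66966569 0.21786902] [ 0.6935325   0.13715651  0.69363327 -0.13810742] 0.09325819124541626
```

View pics/scene0.png

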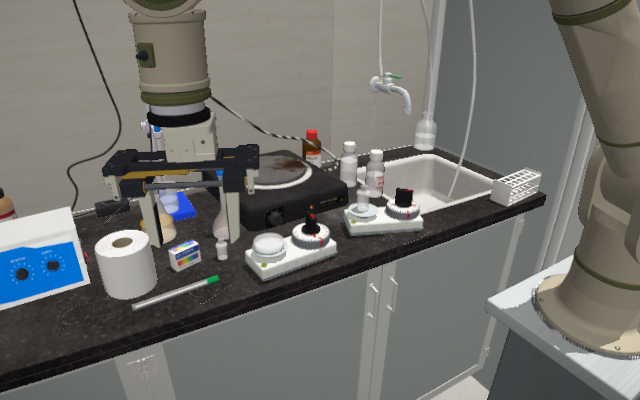

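View pics/top0.png

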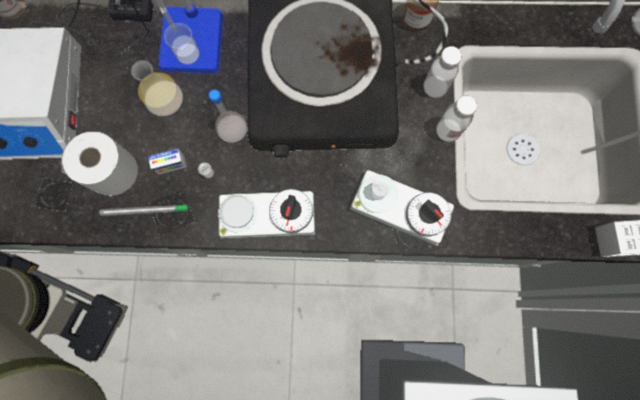

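```bash
python3 - <<'E'
from h import *
a=cv2.imread('pics/top0.png')[165:255,205:465]; cv2.imwrite('pics/c1.png',cv2.resize(a,None,fx=3,fy=3,interpolation=2))
b=cv2.imread('pics/scene0.png')[140:285,235:435]; cv2.imwrite('pics/c2.png',cv2.resize(b,None,fx=4,fy=4,interpolation=2))
for uv in[(291,211),(428,214),(376,190),(237,212)]: print(uv,onplane('top',*uv,.06))
E
```

```text
(291, 211) [0.45829425 0.38143916 0.06      ]
(428, 214) [0.4602781  0.12021882 0.06      ]
(376, 190) [0.50435051 0.21932788 0.06      ]
(237, 212) [0.4533145  0.48442073 0.06      ]
```

View pics/c1.png

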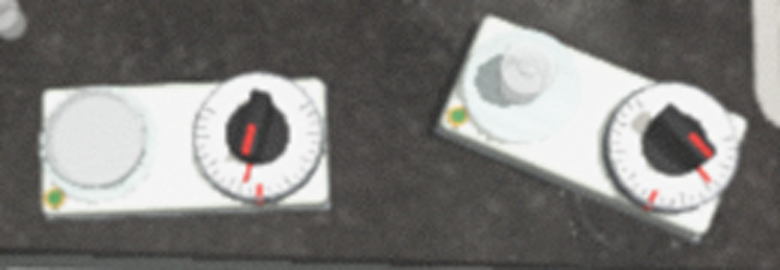

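View pics/c2.png

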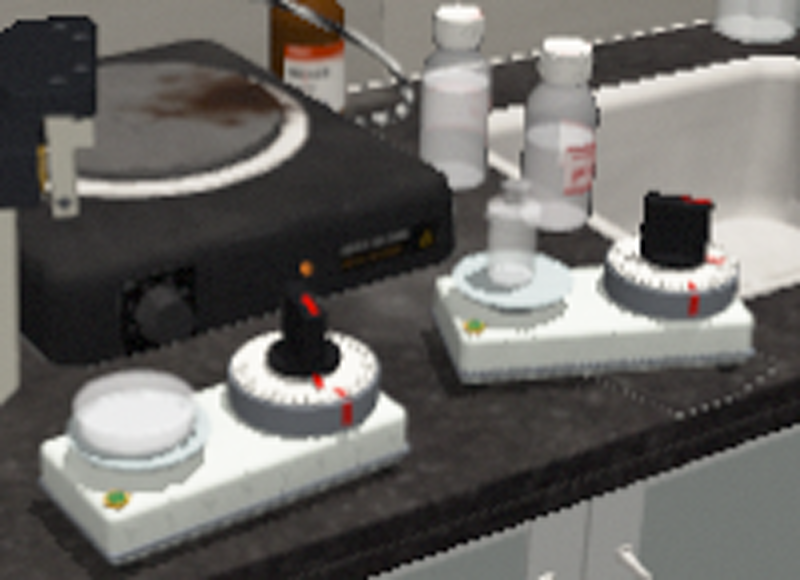

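```bash
python3 - <<'E'
from h import *
im=cv2.imread('pics/top0.png').astype(int); b,g,r=im[...,0],im[...,1],im[...,2]
m=((r-np.maximum(g,b)>50)).astype(np.uint8); m[:, :400]=0;m[:, 460:]=0;m[:190]=0;m[245:]=0
n,l,s,c=cv2.connectedComponentsWithStats(m)
for i in range(1,n):
    if s[i,4]<3: continue
    print('red',s[i],c[i],[onplane('top',*c[i],z).round(4) for z in(.062,.07,.104)])
hsv=im.max(2)
k=(hsv<60).astype(np.uint8); k[:, :408]=0;k[:,450:]=0;k[:195]=0;k[228:]=0
k=cv2.morphologyEx(k,cv2.MORPH_OPEN,np.ones((3,3)))
n,l,s,c=cv2.connectedComponentsWithStats(k)
for i in range(1,n): print('dark',s[i],c[i],onplane('top',*c[i],.07),onplane('top',*c[i],.104))
crop=im[180:250,400:460].astype(np.uint8); cv2.imwrite('pics/c3.png',cv2.resize(crop,None,fx=8,fy=8,interpolation=1))
print(proj('top',[.46,.12,.062]))
for z in (.062,.09): print(z, onplane('top',428,214,z))
E
```

```text
red [434 209   9   9  34] [438.26470588 213.08823529] [array([0.4622, 0.1012, 0.062 ]), array([0.4607, 0.1031, 0.07  ]), array([0.4541, 0.111 , 0.104 ])]
red [437 221   5   5  14] [439.21428571 222.85714286] [array([0.4435, 0.0998, 0.062 ]), array([0.4421, 0.1017, 0.07  ]), array([0.4362, 0.1097, 0.104 ])]
red [421 228   3   5   9] [422.11111111 230.        ] [array([0.4288, 0.1322, 0.062 ]), array([0.4276, 0.1338, 0.07  ]), array([0.4223, 0.1406, 0.104 ])]
dark [423 205  14  16  96] [429.51041667 213.07291667] [0.46023471 0.11948725 0.07      ] [0.45368366 0.12682307 0.104     ]
(np.float64(428.3401355212932), np.float64(213.95671788727242))
0.062 [0.45989686 0.12064403 0.062     ]
0.09 [0.45455947 0.12659694 0.09      ]
```

View pics/c3.png

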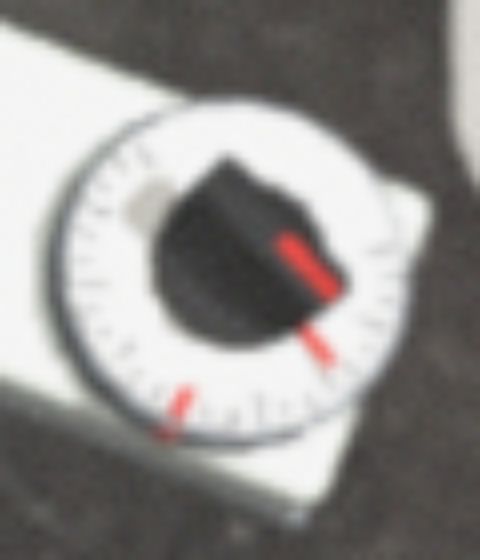

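```bash
python3 - <<'E'
from h import *
C=np.array([.4617,.1185]); 
def draw(n,x0,y0,x1,y1,f):
    im=cv2.imread(f'pics/{n}0.png')[y0:y1,x0:x1]; im=cv2.resize(im,None,fx=f,fy=f,interpolation=1)
    def P(p): u,v=proj(n,p); return (int((u+.5-x0)*f),int((v+.5-y0)*f))
    for t in np.arange(0,360,5):
        t=np.radians(t); cv2.circle(im,P([C[0]+.0395*np.cos(t),C[1]+.0395*np.sin(t),.062]),1,(0,200,0),-1)
    a=np.radians(45.3); ex=np.array([np.cos(a),np.sin(a)]); ey=np.array([-ex[1],ex[0]])
    q=[P([*(C+sx*.021*ex+sy*.007*ey),.104]) for sx,sy in((1,1),(1,-1),(-1,-1),(-1,1))]
    cv2.polylines(im,[np.array(q)],True,(255,255,0),1)
    return im
cv2.imwrite('pics/d1.png',draw('top',400,180,460,250,8)); cv2.imwrite('pics/d2.png',draw('scene',370,170,440,230,8))
E
```

```text
(no output)
```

View pics/d1.png

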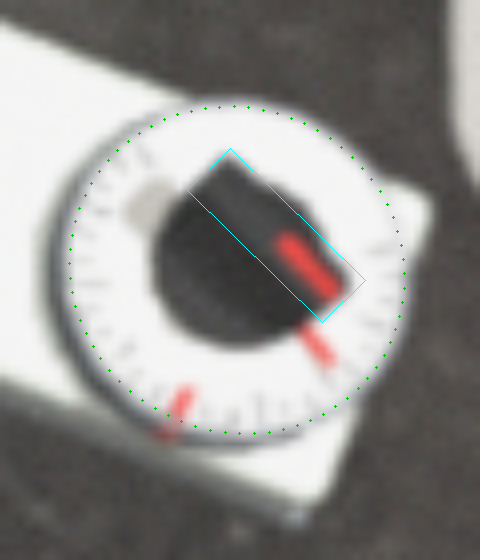

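View pics/d2.png

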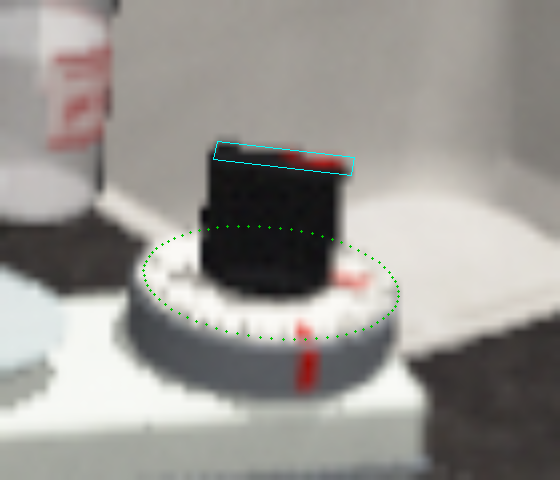

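Candidates: right balance knob (top 428,214; pan with the stoppered bottle at 376,190) vs. left balance knob (top 291,211; flat dish at 237,212). The small vial at (206,170) is a bottle look-alike. The crops confirm the right-hand one; zero mark at (422,230), pointer at (439,223), so it needs about -1.18 rad.

apply_moves --pt "18 -55 0 0.12 50" --pt "36 -110 0 0.24 50" --pt "54 -165 0 0.36 50" --pt "72 -220 0 0.48 50" --pt "90 -275 0 0.6 50" --grip_force 25

```text
clock: 0.72
position: [0.367, 0.3927, 0.2176]
orientation: [0.703, -0.076, 0.703, 0.074]
ft_force: [1.0, 0.1, 0.4]
finger_gap: 0.0512
```

apply_moves --pt "19 -55 0 0.12 50" --pt "38 -109 0 0.24 50" --pt "57 -163 0 0.36 50" --pt "76 -218 0 0.48 50" --pt "95 -272 0 0.61 50"

```text
clock: 1.35
position: [0.4624, 0.1188, 0.2176]
orientation: [0.648, -0.285, 0.647, 0.283]
ft_force: [0.7, 0.6, -0.1]
finger_gap: 0.0498
```

apply_moves --pt "0 0 0 0 50" --pt "0 0 0 0 50"

```text
clock: 1.6
position: [0.4622, 0.1189, 0.2175]
orientation: [0.648, -0.284, 0.648, 0.283]
ft_force: [-0.5, -0.0, -0.5]
finger_gap: 0.0498
```

```bash
python3 - <<'E'
from h import *
s=telemetry.get_state(); w,x,y,z=s['orientation']
print(s['position'],np.degrees(np.arctan2(1-2*(x*x+z*z),2*(x*y-w*z))),s['q'][6],s['clock'])
im,d=vision.grab_frame('scene'); cv2.imwrite('pics/e1.png',cv2.resize(im[100:250,300:500],None,fx=4,fy=4))
E
```

```text
[0.46222775 0.11891884 0.21752719] 137.23403687229055 1.8624478603657972 1.6
```

View pics/e1.png

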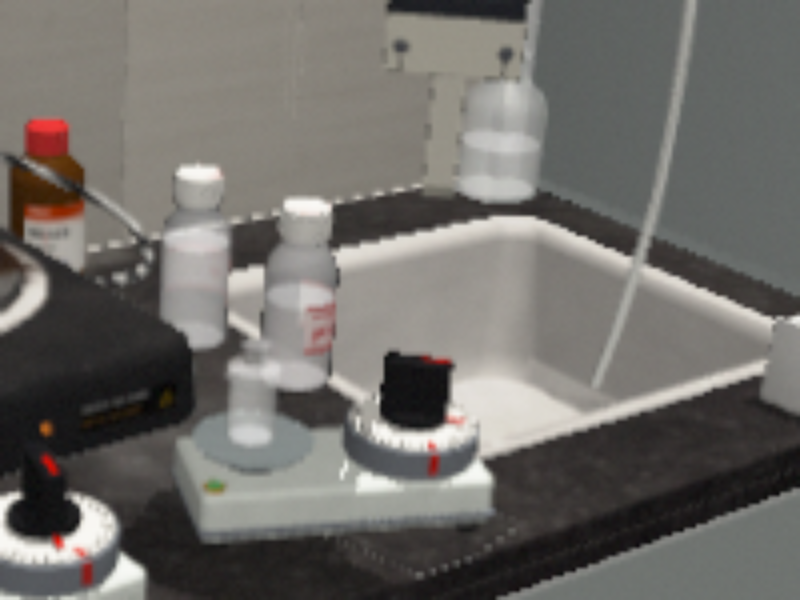

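The fingers hang above the target knob (crop ~415,390) and the bottle stands undisturbed at (252,400). Next I check the clearance to the tall wash bottle before going down.

```bash
python3 - <<'E'
from h import *
print(proj('scene',[.4622,.1189,.2175]))
d=np.load('top0.npy')
for u,v in [(449,58),(438,85),(465,105),(457,122),(452,132),(376,188),(390,100)]:
    z=float(np.median(d[v-1:v+2,u-1:u+2])); o,r=ray('top',u,v); print((u,v),(o+r*z).round(3))
E
```

```text
(np.float64(409.4447507914968), np.float64(145.01950368857393))
(449, 58) [0.744 0.093 0.134]
(438, 85) [0.725 0.097 0.06 ]
(465, 105) [0.651 0.066 0.135]
(457, 122) [0.632 0.071 0.098]
(452, 132) [0.626 0.071 0.059]
(376, 188) [0.497 0.224 0.106]
(390, 100) [0.684 0.195 0.074]
```

apply_moves --pt "0 1 -50 0 50" --pt "0 1 -90 0 50" --pt "0 1 -115 0 50" --pt "0 1 -130 0 50" --pt "0 1 -139 0 50"

```text
clock: 2.28
position: [0.4614, 0.1228, 0.0778]
orientation: [0.647, -0.285, 0.647, 0.285]
ft_force: [0.1, 0.0, 0.5]
finger_gap: 0.05
```

```bash
python3 - <<'E'
from h import *
s=telemetry.get_state(); print(s['position'],s['ft_force'])
im,d=vision.grab_frame('scene'); cv2.imwrite('pics/e2.png',cv2.resize(im[140:240,320:460],None,fx=5,fy=5))
im,d=vision.grab_frame('top'); cv2.imwrite('pics/e3.png',cv2.resize(im[150:260,340:480],None,fx=5,fy=5))
E
```

```text
[0.46141072 0.1227503  0.07779543] [0.08453955 0.00264626 0.48785399]
```

View pics/e2.png

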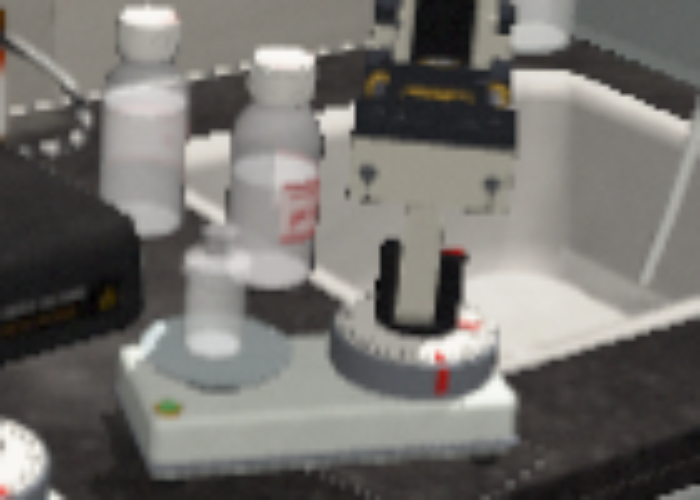

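View pics/e3.png

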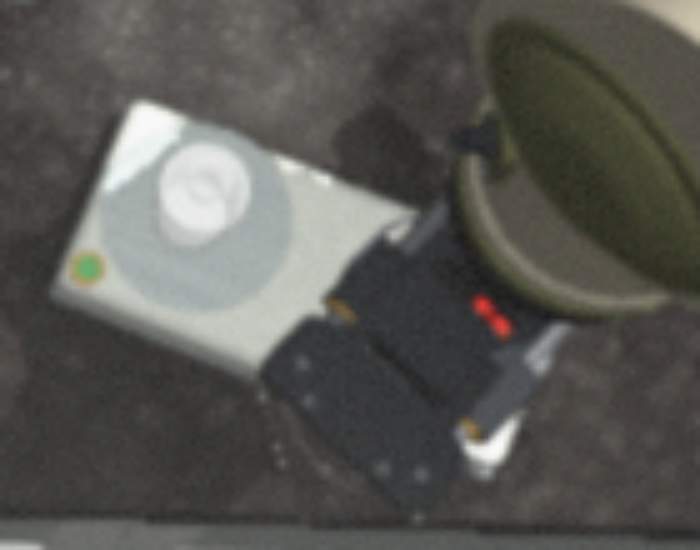

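Scene view: the near finger (crop 420,270) stands centred in front of the bar with nothing touched; the bottle at (215,300) is clear. Now closing.

apply_moves --pt "0 -2 0 0 25" --pt "0 -2 0 0 18" --pt "0 -2 0 0 12" --pt "0 -2 0 0 8" --pt "0 -2 0 0 8" --grip_force 25

```text
clock: 3.0
position: [0.462, 0.12, 0.0783]
orientation: [0.648, -0.285, 0.647, 0.284]
ft_force: [0.4, -1.9, 3.4]
finger_gap: 0.0144
```

apply_moves --pt "0 0 0 0 8" --pt "0 0 0 0 8"

```text
clock: 3.25
position: [0.4621, 0.1199, 0.0783]
orientation: [0.648, -0.285, 0.647, 0.284]
ft_force: [1.4, -0.3, 1.9]
finger_gap: 0.0136
```

```bash
python3 - <<'E'
from h import *
s=telemetry.get_state(); w,x,y,z=s['orientation']
print(s['position'],np.degrees(np.arctan2(1-2*(x*x+z*z),2*(x*y-w*z))),s['ft_force'],s['ft_torque'],s['finger_gap'])
E
```

```text
[0.46207062 0.1199294  0.07829472] 137.4283959660892 [ 1.38838558 -0.322823    1.91659431] [-0.04851702 -0.09626491 -0.03303941] 0.013625282239542017
```

apply_moves --pt "0 0 0 -0.14 8" --pt "0 0 0 -0.28 8" --pt "0 0 0 -0.42 8" --pt "0 0 0 -0.56 8" --pt "0 0 0 -0.7 8"

```text
clock: 3.88
position: [0.462, 0.1199, 0.0783]
orientation: [0.706, -0.044, 0.706, 0.043]
ft_force: [-0.1, -0.5, 1.5]
finger_gap: 0.014
```

apply_moves --pt "0 0 0 -0.14 8" --pt "0 0 0 -0.28 8" --pt "0 0 0 -0.4 8" --pt "0 0 0 -0.46 8" --pt "0 0 0 -0.46 8"

```text
clock: 4.5
position: [0.462, 0.1199, 0.0783]
orientation: [0.697, 0.118, 0.697, -0.119]
ft_force: [0.5, -1.2, 1.9]
finger_gap: 0.0138
```

```bash
python3 - <<'E'
from h import *
s=telemetry.get_state(); w,x,y,z=s['orientation']
print(s['clock'],s['position'],np.degrees(np.arctan2(1-2*(x*x+z*z),2*(x*y-w*z))),s['ft_force'],s['ft_torque'],s['finger_gap'])
im,d=vision.grab_frame('scene'); cv2.imwrite('pics/f2.png',cv2.resize(im[140:240,320:460],None,fx=5,fy=5))
# box edge direction from first top picture
im=cv2.imread('pics/top0.png'); 
for a,b in (((209,0),(0,0)),): pass
def P(cx,cy): return onplane('top',205+(cx+.5)/3-.5,165+(cy+.5)/3-.5,.04)
p,q=P(490,15),P(745,122); v=p-q; print('far edge dir',np.degrees(np.arctan2(v[1],v[0]))+90)
p,q=P(438,128),P(700,232); v=p-q; print('near edge',np.degrees(np.arctan2(v[1],v[0]))+90)
E
```

```text
4.5 [0.46202249 0.11992854 0.07830691] 70.77047894234259 [ 0.45722393 -1.16717933  1.88972826] [-0.21400843 -0.13115624 -0.03861921] 0.013817435810265481
far edge dir 157.9170985152992
near edge 159.56200025393954
```

View pics/f2.png

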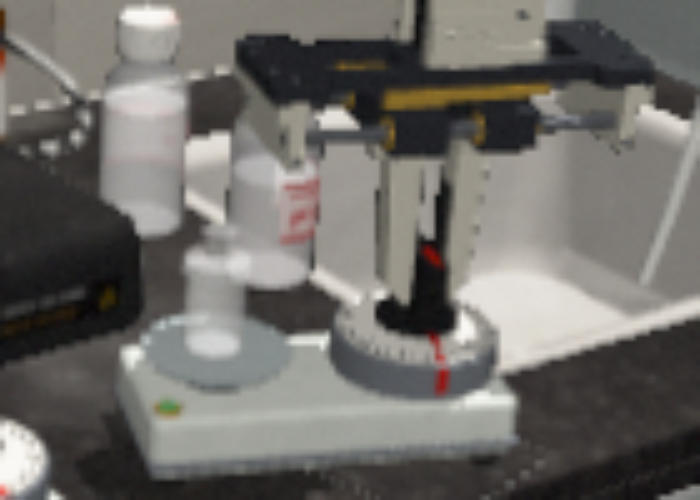

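The pointer (crop 435,345) now runs right into the zero mark (442,370). The tool reads 160.8° against a zero at about 159°, so I make a small trim, release and rise.

apply_moves --pt "0 0 0 -0.03 8" --pt "0 0 0 -0.03 8" --pt "0 0 0 -0.03 30" --pt "0 0 0 -0.03 40" --pt "0 0 0 -0.03 40"

```text
clock: 5.18
position: [0.4619, 0.12, 0.0782]
orientation: [0.695, 0.128, 0.695, -0.129]
ft_force: [0.4, -0.5, -0.8]
finger_gap: 0.0378
```

apply_moves --pt "0 0 20 0 40" --pt "0 0 60 0 40" --pt "0 0 110 0 40" --pt "0 0 160 0 40" --pt "0 0 160 0 40"

```text
clock: 5.8
position: [0.4635, 0.1205, 0.2414]
orientation: [0.697, 0.129, 0.694, -0.127]
ft_force: [-0.0, 0.4, -0.7]
finger_gap: 0.0396
```

apply_moves --pt "-10 60 0 0 40" --pt "-20 120 0 0 40" --pt "-30 180 0 0 40" --pt "-40 240 0 0 40" --pt "-50 300 0 0 40"

```text
clock: 6.42
position: [0.4125, 0.422, 0.24]
orientation: [0.697, 0.128, 0.694, -0.128]
ft_force: [0.3, -0.2, 0.3]
finger_gap: 0.0402
```

```bash
python3 - <<'E'
from h import *
s=telemetry.get_state();print(s['clock'],s['position'])
im,d=vision.grab_frame('scene'); cv2.imwrite('pics/g1.png',cv2.resize(im[130:290,235:435],None,fx=4,fy=4))
im,d=vision.grab_frame('top'); cv2.imwrite('pics/gt.png',im); cv2.imwrite('pics/g2.png',cv2.resize(im[165:255,205:465],None,fx=3,fy=3))
E
```

```text
6.425 [0.41248879 0.4220242  0.24004678]
```

View pics/g1.png

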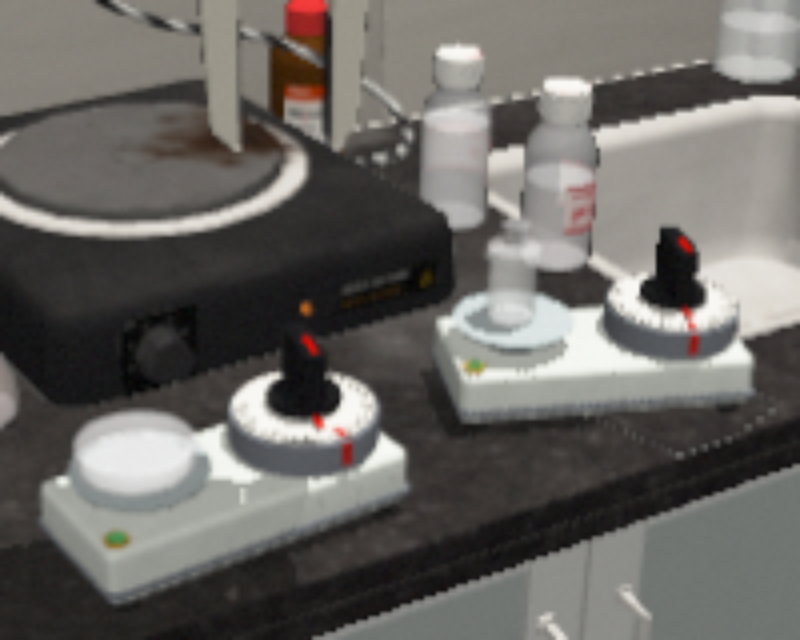

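View pics/g2.png

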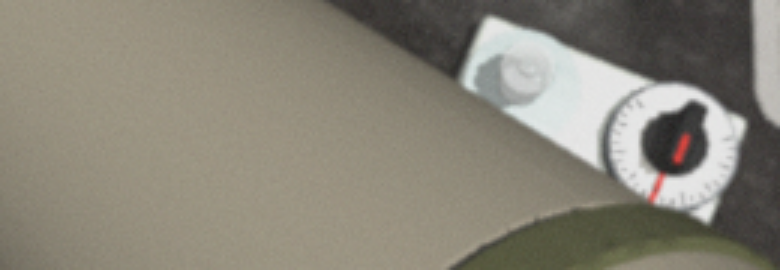

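Both views show the pointer in line with the zero mark (scene crop 690,318 to 695,342; top crop 658,187). The bottle is still at (511,285), and the other knob looks unchanged. I let the arm settle and hand in.

apply_moves --pt "0 0 0 0 40" --pt "0 0 0 0 40" --pt "0 0 0 0 40"

```text
clock: 6.9
position: [0.4106, 0.4262, 0.2394]
orientation: [0.697, 0.127, 0.695, -0.125]
ft_force: [0.1, -0.1, 0.3]
finger_gap: 0.0402
```

```bash
python3 - <<'E'
from h import *
s=telemetry.get_state();print(s['clock'],s['position'],np.abs(s['qvel']).max(),s['ft_force'])
print(order.job_done())
E
```

```text
6.9 [0.41062568 0.42615984 0.23938795] 0.006178551465554419 [ 0.0764923  -0.14070727  0.30796821]
the job is handed in; nothing more can be done
None
```

I gripped the black knob on the right-hand balance, the one carrying the stoppered weighing bottle. I turned it about 68° clockwise to its zero mark, let go, and moved the arm up and away. The job was handed in at 6.9 s.

- **Pointer:** in the last pictures from both cameras it forms one line with the red zero mark. The tool angle put it at about 159–160°, and my estimates of the zero ranged from 157° to 160°, which is well inside the 10° allowed.
- **Bottle:** it stands upright and looks unmoved in both views.
- **Other balance:** its knob looks unchanged in the scene picture. The arm hid it in the last top picture, so that check came from one camera only.
- **Arm:** it was at rest and touching nothing, with wrist forces below 0.4 N.

My first estimate of the dial's centre disagreed with the drawn-over pictures by about 2 mm, so I corrected it before gripping. No other check failed.

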